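# Unlatch and take down the hung cover of a cold frame

## Task

Uncover the seedlings: press the red pawl's tail all the way down so that its nose lifts out of the teeth, then draw the toothed bar out by its yellow knob until it stops clear of the cover. Swing the cover's lower end up until the cover is about level while its blue nib is still hooked behind the steel ledge rod, then lift the nib off the rod. Set the cover down (not dropped) lying flat, right way up, on the floor of the black seed tray and let go, leaving the bar drawn and the pot, spray bottle and trowel where they are.

Things in the scene. Friction and masses are not known exactly. Their poses are not given: they have to be found in the camera images.
- rack: Small fixed wooden cold frame, base 210 x 134 mm, with a grey latch bracket to y 140 on its +y side; origin at the centre of its underside, z up, x from its low front to its high back (roughly away from the robot), y along its rods. In this frame: ledge rod axis x 75, z 165 mm; lower rod axis x -36, z 105; toothed bar centre line x -43, z 129. Nothing stands behind the ledge rod.
- ledge (a point): Middle of the axis of the upper steel rod (the ledge), 14 mm diameter, along the rack's y, 165 mm above the counter. Axes as rack.
- pawl (a joint): Red rocking pawl above the bar: 0 = nose down in the teeth, 0.5 rad = nose fully up, tail down at its stop; above 0.35 it is well clear of the teeth. Pressing the tail down lifts the nose. The hinge is stiff (0.05 N m: 1 to 2 N at the tail) and the pawl stays where it is left. Hinge axis along the rack's x, at rack x -43, y 108, z 150 mm.
- pawl_tail (a point): Centre of the top of the pawl's tail pad (26 x 24 mm), 37 mm to the rack's +y of the hinge and 21 mm above it while the nose is down; it sinks about 20 mm when pressed fully. The pad slopes up to +y by 0.45 rad at first and is about level when down. Turns with the pawl.
- bar (a joint): How far the toothed steel bar is drawn out, m: 0 = home, lying over the lower end of the cover; 0.085 = fully out, at its stop. It slides along the rack's +y with about 2 N friction, stays where it is left, and is blocked while the pawl's nose is down. Beyond 0.065 its tip is clear of the cover.
- bar_knob (a point): Grasp centre of the upright yellow knob at the bar's outer end: a square post 18 x 18 mm (rack x and y), its top 20 mm above this point, the top of the 12 x 12 mm bar that carries it 30 mm below. Pull it along the rack's +y. Moves with the bar. Axes as rack.
- cover: Loose white panel, plate 162 x 100 x 8 mm, 0.22 kg, hung sloping 0.5 rad. Origin on its underside, centre line; x up the slope, z out of its top. Plate x -85 to 77 mm. Beneath: blue nib bar (x 67 to 77, 80 wide, 18 deep) hooked behind the ledge rod; white foot bar at the lower end (x -85 to -77, 18 deep) in front of the lower rod. Laid flat it stands on both, origin 18 mm up.
- cover_grip (a point): Grasp point on the orange rib on top of the cover: rib 70 mm long (cover x), 18 mm wide (cover y), 34 mm high; the point is half-way along it, 20 mm above the plate's top face, 14 mm below the rib's top, near the centre of mass. At (-5, 0, 28) mm in the cover frame. Axes as cover.
- cover_nib (a point): Point of the cover that coincides with the ledge rod's axis while the cover hangs hooked: 7 mm under the underside and 7 mm in front of the nib, at (60, 0, -7) mm in the cover frame. The cover turns about the rod there. Axes as cover.
- tray: Black plastic seed tray, 240 (x) x 160 (y) x 28 mm high, walls and floor 4 mm, loose, 0.6 kg; origin at the centre of its underside. The inside is 232 x 152 mm, so the cover fits lengthwise along the tray's x, either way round.
- pot: Blue ceramic plant pot, 94 mm across, 85 mm high, bystander; origin at the centre of its underside.
- spray: Empty green spray bottle with white head, 68 mm across, 183 mm high, bystander; origin at the centre of its underside.
- trowel: Small steel trowel with wooden handle, 235 mm long, lying along its x (blade to +x), bystander; origin underneath, near the handle's blade end.
Mind the look-alikes: they are no part of the job. Of the things like the cover, leave any that is pink; of the rest the smaller one is meant.

How it is judged:
By the outcome, as a careful person would: the job done as asked, in the order asked, and still so for the second after the job is handed in, with the robot touching nothing.
It also fails if it takes over 54 s, if anything falls off the work surface, if the arm or the gripper's body presses on something with over 40 N, if the wrist force passes 120 N, or if a joint passes its speed limit or range.

## Robot

A 6-joint arm with a two-finger parallel gripper is mounted at the origin on the work surface. World frame = base frame: x ahead of the robot, y to its left, z up, the work surface at z = 0. Lengths are in mm, angles in rad, forces in N, time in s.
With the tool pointing down it reaches from about 325 to 775 mm from the base axis. Payload 5.5 kg.
Tool frame: the origin (TCP) lies at the very end of the fingers, on their centre line; the grasp point (between the pads) lies 19 mm behind it; y points along the fingers, z is the direction in which the jaws open and shut, and the axes are right-handed (so a half turn about y gives the same grasp; the last joint's range is limited). The gripper opens to 85 mm and grips with 20 to 120 N. Pads are 22 mm wide; open, the fingers measure 114 mm over their backs; the gripper's body (76 mm by 85 mm) begins 54 mm behind the grasp point. The pads swing forward as they close: fully open they stand 13 mm farther back than shut.
Start: joints at [1.215, 0.091, 1.231, -0, 1.82, -0.057], TCP at [176.629, 573.427, 231.275] pointing down, gripper open.
Joint ranges: [-2.87, 2.87], [-0.86, 2.18], [0.17, 2.46], [-1.51, 4.65], [0.06, 2.69], [-2.65, 2.65]. Speed limits (rad/s): [2.57, 2.57, 3.01, 3.14, 3.14, 3.14].

## Interface

Orientations are given as a unit quaternion [x, y, z, w].
In Python, from bench import get_state, grab_frame, camera_model, order, spotter gives the robot as it stands.
- The arm moves only by the tool play_rows, never from a script. Its argument "series" is a list that holds one entry, the list of rows, each a list of 4 numbers: the shift along the tool's x, y, z in units of 25 mm (1.0 is 25 mm), then the turn about the tool's y in units of 5 degrees (1.0 is 5 degrees). A call has 1 to 12 rows; each row shifts and turns the commanded pose from where the row before left it, along the tool's axes as they then stand; what a row does not reach is not made up. A row lasts 1/12 s, in which the tool goes at most 41.7 mm and 7.16 degrees, less where a joint would pass 70% of its speed; a pose out of reach is approached as far as the arm can. A call is refused whole if a number of a shift passes 1 or a number of a turn 1, either way. A call with a gripper value outside its range is refused whole. "fingers" is the opening, from 0 (shut) to 1 (fully open), set as the call begins (left out, the last holds). The fingers move at their own pace and stop on an object; "newtons" is the grip in N (left out, the last holds). Time passes only in rows, so rows that do not move let the fingers close. It gives the time, the measured TCP pose, the force and the opening at its end, in the units of the state.
- get_state(): the state, without advancing time (a new reading comes with each control period).
- grab_frame(name): name is "scene" or "top"; returns the picture (384x512x3 uint8, red, green, blue); there is no depth.
- camera_model(name): a dict with "fx", "fy", "cx", "cy" (pixels), "distortion" ([k1, k2, p1, p2, k3] as OpenCV has them; the pictures are not rectified), "R" (3x3) and "t" (3): a world point X has camera coordinates R X + t. Camera axes: x right, y down, z forward; pixel columns grow to the right and rows downward; lengths in mm; the calibration is good to about 2 mm. A picture is of the moment at which its call begins. camera_model takes no time and is no camera call.
- order.finish_job(): hands the job in, once; it reports no verdict.
Trained networks look in the newest picture that a camera, given by its name, has taken for a name from the list of things; names that differ only in an ending like _2 or _b are one class to them, and where a whole thing is asked for, a point or a joint stands for the part that bears it (a point fixed in the world has none). Each returns a list of dicts, best first, with "score" (0 to 1); they miss things now and then, are a little off and sometimes report something else, mostly with a low value. They report only what shows in the picture. A call takes as long as a camera call. They do not tell look-alikes from the thing itself.
- spotter.look_for(thing, camera): "centre" ([column, row] as shares, 0 to 1, of the picture: columns of its width, rows of its height, amid what is visible of it).
- spotter.cut_out(thing, camera): "mask" (384x512 bool, what is visible of it) and "centre" ([column, row] as shares, 0 to 1, of the picture: columns of its width, rows of its height, amid what is visible of it).
The state is a dict: "t": time; "joints": joint angles; "qd": joint speeds; "tau": joint torques, N m; "eef_pos": TCP position; "eef_rot": TCP orientation; "contact_force": force on the tool from outside, world axes, zero at the start; "ft_torque": the same for the moment, N m; "opening": finger opening in mm.
Only numpy, scipy, OpenCV 4.12 (cv2) and the standard library are available. Lean on these libraries where they do the work, as an engineer would, in place of code of your own. Each camera call takes 0.05 s, during which the arm holds its last target.

## Working session

There is one attempt and no reset: what is moved stays moved. The work goes in short steps, Python scripts to look and compute and a tool call to move; the robot and the scene stay as the last step left them, time stands still between calls to the robot, and variables do not carry over. Pictures are saved under pics/ and viewed, and the job is handed in when it is done.

Besides the shell and the picture viewer there is one more tool, called after "Call:" as a command line: name --argument value ..., lists and objects as JSON in quotes. play_rows: Moves the arm, as the interface text tells. Its arguments: {"type":"object","properties":{"series":{"type":"array","items":{"type":"array","items":{"type":"array","items":{"type":"number"}}}},"fingers":{"type":"number"},"newtons":{"type":"number"}},"required":["series"]}

```bash
ls; mkdir -p pics; python3 - <<'E'
from bench import get_state, grab_frame, camera_model, order, spotter
import cv2,json
s=get_state(); print(s)
for n in("scene","top"):
    im=grab_frame(n); cv2.imwrite(f"pics/{n}0.png",im[:,:,::-1]); c=camera_model(n); print(n,c)
E
```

```text
pics
{'t': 0.0, 'joints': array([ 1.21530750e+00,  9.18818022e-02,  1.23190969e+00,  3.76674321e-05,
        1.81981131e+00, -5.66551431e-02]), 'qd': array([-0.0016931 ,  0.0003316 ,  0.00039265,  0.00297639,  0.00188958,
       -0.00121785]), 'tau': array([ 7.70436327e-05, -4.58743823e+01, -4.18014443e+01, -4.25272447e-05,
        1.21860954e-02, -2.59267739e-05]), 'eef_pos': array([176.50594752, 573.14573355, 230.12370225]), 'eef_rot': array([ 0.69992139, -0.10541574,  0.10509963, -0.69853535]), 'contact_force': array([-0.27583746, -0.42462159, -0.25425352]), 'ft_torque': array([-0.03244138, -0.00338171,  0.02267547]), 'opening': 85.51533372969928}
scene {'fx': 412.240889761881, 'fy': 412.240889761881, 'cx': 259.1509756567999, 'cy': 199.41406075636922, 'distortion': array([0.02640694, 0.        , 0.        , 0.        , 0.        ]), 'R': array([[-0.2219358 ,  0.97503807,  0.00672797],
       [ 0.81656715,  0.18962713, -0.54521522],
       [-0.5328814 , -0.11550893, -0.83826911]]), 't': array([ 142.99862713, -387.92244489, 1349.80671768])}
top {'fx': 419.537299529616, 'fy': 419.537299529616, 'cx': 260.3773457946199, 'cy': 187.33841402089274, 'distortion': array([0.00858035, 0.        , 0.        , 0.        , 0.        ]), 'R': array([[ 0.01432893, -0.99979872,  0.01404315],
       [-0.99919051, -0.01484538, -0.03738901],
       [ 0.03758996, -0.01349604, -0.99920211]]), 't': array([ -35.85956791,  544.17364962, 1178.09077203])}
```

View pics/scene0.png

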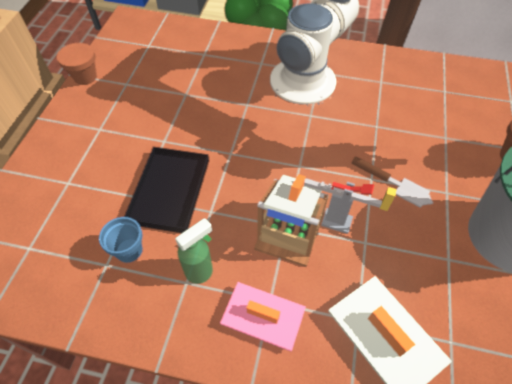

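View pics/top0.png

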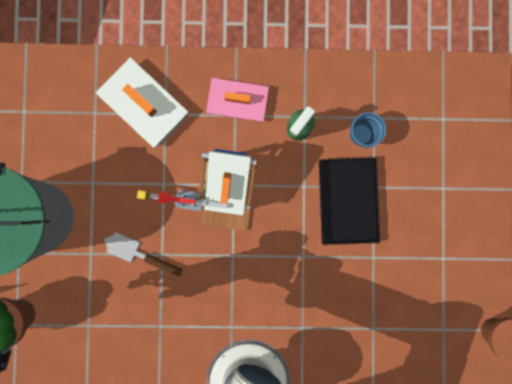

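```bash
cat > h.py <<'E'
from bench import get_state, grab_frame, camera_model, order, spotter
import cv2,numpy as np
from scipy.spatial.transform import Rotation as Rot
from scipy.optimize import least_squares
C={n:camera_model(n) for n in("scene","top")}
def proj(n,P):
    c=C[n];K=np.array([[c['fx'],0,c['cx']],[0,c['fy'],c['cy']],[0,0,1]])
    return cv2.projectPoints(np.asarray(P,float).reshape(-1,3),cv2.Rodrigues(c['R'])[0],c['t'],K,c['distortion'])[0][:,0]
def ray(n,uv,z):
    c=C[n];K=np.array([[c['fx'],0,c['cx']],[0,c['fy'],c['cy']],[0,0,1]])
    p=cv2.undistortPoints(np.array(uv,float).reshape(-1,1,2),K,c['distortion'])[0,0]
    d=c['R'].T@np.array([p[0],p[1],1]);o=-c['R'].T@c['t'];return o+d*(z-o[2])/d[2]
def tri(uvs,uvt):
    f=lambda X:np.r_[proj("scene",X)[0]-uvs,proj("top",X)[0]-uvt]
    r=least_squares(f,ray("top",uvt,100));return r.x,np.abs(r.fun).max()
def crop(n,im,x0,y0,w,h,s,fn,pts=()):
    a=cv2.resize(im[y0:y0+h,x0:x0+w,::-1],None,fx=s,fy=s,interpolation=cv2.INTER_CUBIC).copy()
    for p in pts: cv2.circle(a,(int((p[0]-x0+.5)*s),int((p[1]-y0+.5)*s)),3,(255,0,255),1)
    cv2.imwrite(fn,a)
E
python3 - <<'E'
from h import *
a=cv2.imread("pics/scene0.png")[:,:,::-1];crop("scene",a,245,150,195,115,4,"pics/s_rack.png")
a=cv2.imread("pics/top0.png")[:,:,::-1];crop("top",a,95,130,180,150,4,"pics/t_rack.png")
grab_frame("scene");grab_frame("top")
for t in("rack","ledge","pawl","pawl_tail","bar","bar_knob","cover","cover_grip","cover_nib","tray","pot","spray","trowel"):
  for n in("scene","top"):
    try:
        print(t,n,[(np.round(np.array(d['centre'])*[512,384],1).tolist(),round(d['score'],2)) for d in spotter.look_for(t,n)][:4])
    except Exception as e: print(t,n,e)
print(get_state()['t'])
E
```

```text
rack scene [([310.7, 217.8], 0.73), ([169.5, 189.7], 0.66)]
rack top [([205.0, 201.0], 0.79), ([165.8, 201.9], 0.73), ([229.0, 177.1], 0.73), ([129.7, 253.5], 0.41)]
ledge scene [([310.8, 220.9], 0.96), ([365.5, 194.4], 0.45)]
ledge top [([204.6, 199.8], 0.61)]
pawl scene [([358.9, 187.0], 0.74)]
pawl top [([171.2, 200.3], 0.5)]
pawl_tail scene [([358.7, 184.2], 0.76)]
pawl_tail top [([168.8, 201.7], 0.78), ([207.7, 200.8], 0.3)]
bar scene [([358.6, 193.4], 0.7), ([359.4, 186.9], 0.5), ([291.6, 201.0], 0.33)]
bar top [([199.4, 200.4], 0.64)]
bar_knob scene [([359.6, 196.9], 0.59)]
bar_knob top [([156.1, 195.8], 0.62)]
cover scene [([264.0, 317.1], 0.69), ([291.7, 202.2], 0.68), ([389.4, 337.5], 0.64)]
cover top [([142.0, 100.9], 0.95), ([238.3, 99.7], 0.9), ([205.7, 200.7], 0.35)]
cover_grip scene [([291.8, 199.8], 0.87), ([385.6, 333.7], 0.79), ([265.4, 313.9], 0.69)]
cover_grip top [([235.5, 101.3], 0.9), ([228.0, 181.4], 0.85), ([145.5, 106.2], 0.76)]
cover_nib scene [([263.4, 316.7], 0.92), ([389.1, 336.2], 0.87), ([292.3, 201.3], 0.83)]
cover_nib top [([237.0, 101.7], 0.85), ([230.5, 175.8], 0.77), ([140.7, 104.7], 0.58)]
tray scene [([170.7, 188.5], 0.6), ([293.3, 203.0], 0.58)]
tray top [([348.2, 204.1], 0.88)]
pot scene [([121.5, 234.4], 0.61)]
pot top [([364.4, 125.8], 0.75)]
spray scene [([195.3, 249.4], 0.98)]
spray top [([297.9, 125.4], 0.56)]
trowel scene [([402.8, 187.0], 0.88), ([359.3, 187.2], 0.49)]
trowel top [([127.7, 254.1], 0.56)]
1.5
```

View pics/s_rack.png

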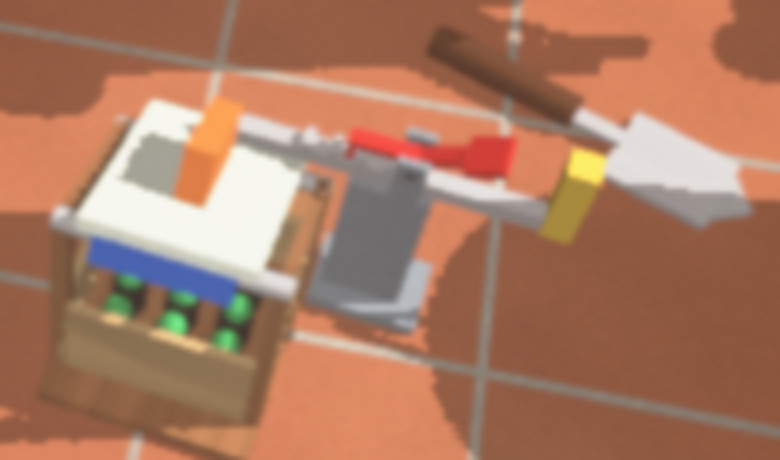

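View pics/t_rack.png

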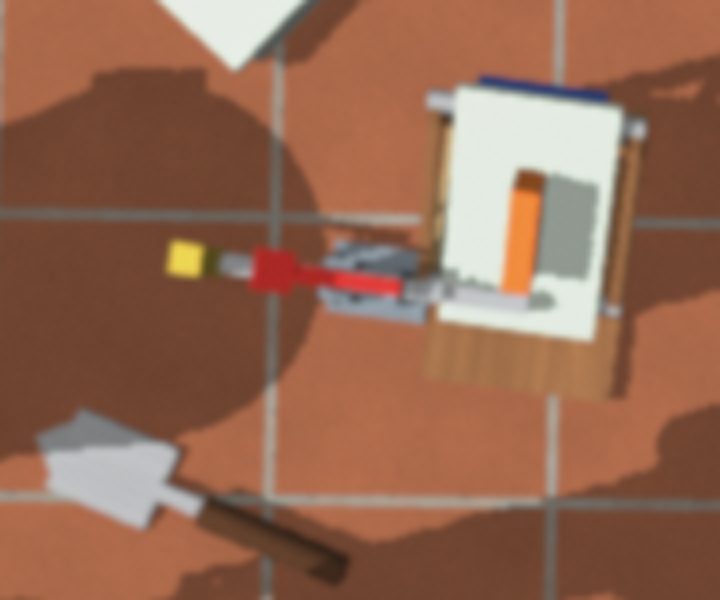

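```bash
cat > fit.py <<'E'
from h import *
def c2r(p):
    R=Rot.from_euler('y',-0.5).as_matrix(); return np.array([75,0,165])+R@(np.array(p,float)-[60,0,-7])
T=lambda x,y:((x+.5)/4+95-.5,(y+.5)/4+130-.5)
S=lambda x,y:((x+.5)/4+245-.5,(y+.5)/4+150-.5)
obs=[("top",(-43,145,171),T(273,270)),("scene",(-43,145,171),S(491,156)),
("top",c2r((77,50,8)),T(457,85)),("top",c2r((77,-50,8)),T(625,105)),("top",c2r((-85,-50,8)),T(593,340)),("top",c2r((-85,50,8)),T(438,320)),
("scene",c2r((77,-50,8)),S(76,220)),("scene",c2r((-85,-50,8)),S(152,99)),("scene",c2r((77,50,8)),S(268,270)),
("scene",c2r((30,0,42)),S(191,142)),("scene",c2r((-40,0,42)),S(224,103)),
("top",c2r((30,0,42)),T(530,175)),
("top",(-105,67,0),T(424,378)),("top",(-105,-67,0),T(610,400)),
("top","k",T(187,258)),("scene","k",S(588,164))]
def W(p,q): return Rot.from_euler('z',p[2]).apply(q)+[p[0],p[1],0]
def res(p,full=False):
    r=[]
    for n,q,uv in obs:
        if isinstance(q,str): q=(-43,p[3],185)
        r.append(proj(n,W(p,q))[0]-uv)
    return np.array(r) if full else np.ravel(r)
if __name__=="__main__":
    x0=ray("top",(229,180),100)
    s=least_squares(res,[x0[0],x0[1],0,250],loss='soft_l1',x_scale=[10,10,.1,10]);print(s.x);print(np.round(res(s.x,True),1))
    p=s.x
    for nm,q in (("tail",(-43,145,171)),("knob",(-43,p[3],165)),("grip",c2r((-5,0,28))),("ledge",(75,0,165))): print(nm,W(p,q).round(1))
    grab_frame
    a=cv2.imread("pics/top0.png")
    for n,cl in(("top",cv2.imread("pics/top0.png")),("scene",cv2.imread("pics/scene0.png"))): pass
E
python3 fit.py
python3 - <<'E'
from h import *
for t in("tray",):
  for n in("scene","top"):
    d=spotter.cut_out(t,n)
    for k in d:
        m=k['mask'].astype(np.uint8);cs=cv2.findContours(m,0,2)[0];c=max(cs,key=cv2.contourArea);r=cv2.minAreaRect(c);print(n,k['score'],r,[ray(n,q,28).round(0).tolist() for q in cv2.boxPoints(r)])
a=cv2.imread("pics/top0.png")[:,:,::-1];crop("top",a,280,90,120,170,4,"pics/t_tray.png")
a=cv2.imread("pics/scene0.png")[:,:,::-1];crop("scene",a,90,130,130,160,4,"pics/s_tray.png")
E
```

```text
[ 5.35459838e+02  6.05317837e+01 -1.21621244e-01  1.96716213e+02]
[[ 0.8  0.3]
 [-1.5 -0.4]
 [ 0.   0.3]
 [-1.   0.9]
 [-0.1 -0.3]
 [ 0.3 -0.6]
 [-0.  -0.5]
 [-0.1  0.6]
 [-2.3  1.1]
 [ 2.3  2.6]
 [ 0.8 -0. ]
 [-1.2  4. ]
 [ 0.2 -0.5]
 [ 0.4  0.3]
 [-0.3  0.4]
 [-0.4  0.7]]
tail [510.4 209.7 171. ]
knob [516.6 261.  165. ]
grip [536.6  60.4 164.6]
ledge [609.9  51.4 165. ]
scene 0.83 ((167.25, 187.75), (66.09159851074219, 89.80867767333984), 18.434947967529297) [[638.0, -352.0, 28.0], [357.0, -385.0, 28.0], [389.0, -190.0, 28.0], [658.0, -182.0, 28.0]]
top 0.89 ((349.31390380859375, 201.34744262695312), (87.21027374267578, 59.03279495239258), 87.70938873291016) [[626.0, -188.0, 28.0], [635.0, -354.0, 28.0], [392.0, -365.0, 28.0], [383.0, -200.0, 28.0]]
```

View pics/t_tray.png

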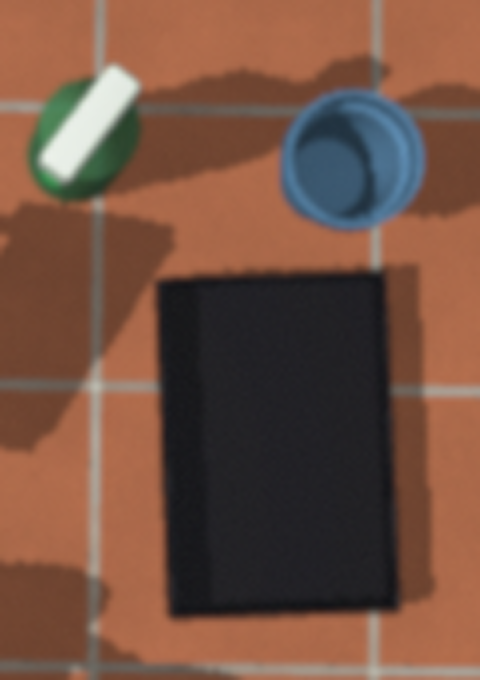

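View pics/s_tray.png

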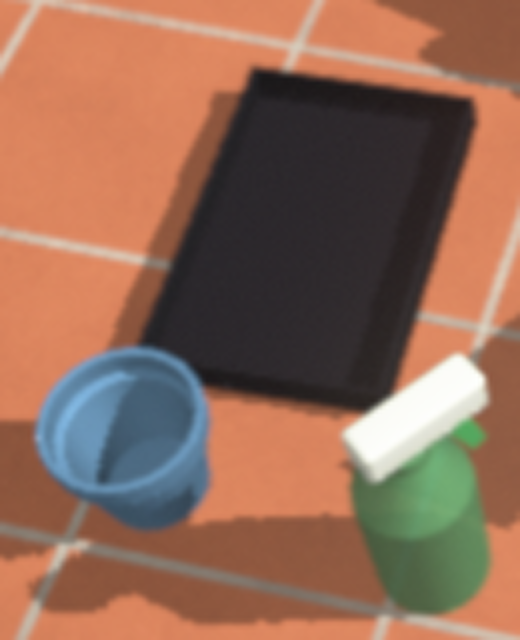

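```bash
python3 - <<'E'
from h import *
s=get_state();R=Rot.from_quat(s['eef_rot']).as_matrix();print(R.round(3),s['eef_pos'])
print(proj("scene",s['eef_pos']),proj("top",s['eef_pos']))
print("grey",tri((515,165),(5,225)))
for v in [(0,150),(0,280),(70,215)]: print(ray("top",v,0).round())
for v in [(480,240),(512,268)]: print("s",ray("scene",v,0).round())
T=lambda x,y:((x+.5)/4+280-.5,(y+.5)/4+90-.5)
P=np.array([ray("top",T(*q),28) for q in [(158,282),(383,272),(398,610),(170,616)]]);print(P.round(),P.mean(0).round(1), [np.linalg.norm(P[i]-P[i-1]).round() for i in range(4)])
S=lambda x,y:((x+.5)/4+90-.5,(y+.5)/4+130-.5)
print([ray("scene",S(*q),28).round() for q in [(252,70),(476,102)]])
E
```

```text
[[ 0.956 -0.     0.294]
 [-0.294 -0.     0.956]
 [ 0.    -1.    -0.   ]] [176.62961784 573.41321682 231.26332113]
[[538.01526041  89.85576853]] [[ -8.48675052 343.53272118]]
grey (array([439.79309715, 509.07510033, 253.67333704]), np.float64(14.45690976811835))
[640. 711.   0.]
[275. 697.   0.]
[459. 509.   0.]
s [477. 526.   0.]
s [537. 595.   0.]
[[ 623. -191.   28.]
 [ 632. -349.   28.]
 [ 396. -361.   28.]
 [ 390. -202.   28.]] [ 510.2 -275.7   28. ] [np.float64(233.0), np.float64(158.0), np.float64(236.0), np.float64(159.0)]
[array([ 399., -362.,   28.]), array([ 390., -201.,   28.])]
```

```bash
cat > plan.py <<'E'
from h import *
P=np.array([535.46,60.53,-0.1216])
def W(q): return Rot.from_euler('z',P[2]).apply(q)+[P[0],P[1],0]
def rk(w): return Rot.from_euler('z',-P[2]).apply(np.array(w)-[P[0],P[1],0])
def yaw(s=None):
    s=s or get_state(); x=Rot.from_quat(s['eef_rot']).as_matrix()[:,0];return np.degrees(np.arctan2(x[1],x[0]))
def plan(pos,yw,tgt,tyaw,n):
    """rows straight line"""
    pos=np.array(pos,float);d=(np.array(tgt)-pos)/n;dy=-(tyaw-yw)/n;rows=[];y=yw;p=pos.copy()
    for i in range(n):
        want=pos+d*(i+1)-p;a=np.radians(y);X=np.array([np.cos(a),np.sin(a),0]);Z=np.array([-np.sin(a),np.cos(a),0])
        r=[round(float(v),2) for v in (want@X/25,-want[2]/25,want@Z/25,dy/5)]
        p=p+25*(r[0]*X+r[2]*Z)+[0,0,-25*r[1]];y-=5*r[3];rows.append(r)
    print("max",np.abs(rows).max(0),"end",p.round(1),round(y,2));print(rows);return p,y
E
python3 - <<'E'
from plan import *
s=get_state();t=W((-43,147,205));print(t)
p,y=plan(s['eef_pos'],yaw(s),(300,360,231),-57,12)
p,y=plan(p,y,t,-97,12)
E
```

```text
[510.60869994 211.66044989 205.        ]
max [0.81 0.01 0.56 0.66] end [300. 360. 231.] -56.72
[[0.6, 0.0, -0.56, 0.66], [0.64, 0.0, -0.52, 0.66], [0.66, 0.0, -0.49, 0.66], [0.69, 0.0, -0.44, 0.66], [0.71, 0.0, -0.41, 0.66], [0.74, 0.01, -0.37, 0.66], [0.75, -0.0, -0.32, 0.66], [0.78, -0.0, -0.28, 0.66], [0.79, -0.0, -0.23, 0.66], [0.8, -0.0, -0.18, 0.66], [0.81, -0.0, -0.15, 0.66], [0.81, 0.0, -0.09, 0.66]]
max [0.8  0.09 0.73 0.67] end [510.6 211.6 205. ] -96.92
[[0.8, 0.09, 0.32, 0.67], [0.78, 0.08, 0.36, 0.67], [0.75, 0.09, 0.4, 0.67], [0.74, 0.09, 0.45, 0.67], [0.7, 0.08, 0.5, 0.67], [0.67, 0.09, 0.53, 0.67], [0.65, 0.09, 0.57, 0.67], [0.6, 0.08, 0.61, 0.67], [0.57, 0.09, 0.64, 0.67], [0.54, 0.09, 0.67, 0.67], [0.49, 0.08, 0.71, 0.67], [0.45, 0.09, 0.73, 0.67]]
```

Candidates for the cover (top picture): hung white panel at (229,182), loose larger white panel at (142,101), pink panel at (238,100). The hung white one is the smaller non-pink one. The crop shows it sitting on the rack with a blue nib behind the rod. The bar, the pawl and the knob (141,194) each appear only once.

Call:
play_rows --series '[[[0.6, 0, -0.56, 0.66], [0.64, 0, -0.52, 0.66], [0.66, 0, -0.49, 0.66], [0.69, 0, -0.44, 0.66], [0.71, 0, -0.41, 0.66], [0.74, 0, -0.37, 0.66], [0.75, 0, -0.32, 0.66], [0.78, 0, -0.28, 0.66], [0.79, 0, -0.23, 0.66], [0.8, 0, -0.18, 0.66], [0.81, 0, -0.15, 0.66], [0.81, 0, -0.09, 0.66]]]' --fingers 0 --newtons 40

```text
t: 2.6
eef_pos: [300.3, 359.1, 231.4]
eef_rot: [-0.622, 0.337, -0.337, 0.622]
contact_force: [-0.5, 0.5, -0.0]
opening: -0.0
```

Call:
play_rows --series '[[[0.8, 0.09, 0.32, 0.67], [0.78, 0.08, 0.36, 0.67], [0.75, 0.09, 0.4, 0.67], [0.74, 0.09, 0.45, 0.67], [0.7, 0.08, 0.5, 0.67], [0.67, 0.09, 0.53, 0.67], [0.65, 0.09, 0.57, 0.67], [0.6, 0.08, 0.61, 0.67], [0.57, 0.09, 0.64, 0.67], [0.54, 0.09, 0.67, 0.67], [0.49, 0.08, 0.71, 0.67], [0.45, 0.09, 0.73, 0.67]]]'

```text
t: 3.6
eef_pos: [511.5, 210.9, 205.3]
eef_rot: [0.468, -0.53, 0.53, -0.468]
contact_force: [-0.5, -0.1, 0.4]
opening: 0.3
```

```bash
python3 - <<'E'
from plan import *
im=grab_frame("scene");s=get_state();print(s['t'],s['eef_pos'],yaw(s),rk(s['eef_pos']),s['joints'],s['opening'],s['contact_force'])
crop("s",im,280,90,160,160,4,"pics/s1.png",proj("scene",[s['eef_pos'],W((-43,145,171))]))
E
```

```text
3.65 [513.72677396 208.4304966  204.0876428 ] -97.44709042835714 [-39.51315527 144.17212133 204.0876428 ] [ 0.32547234 -0.03550097  1.40765064 -0.00233401  1.76947617  0.45498694] 0.09600925181573493 [-1.40084196 -3.11601944 -0.97818282]
```

View pics/s1.png

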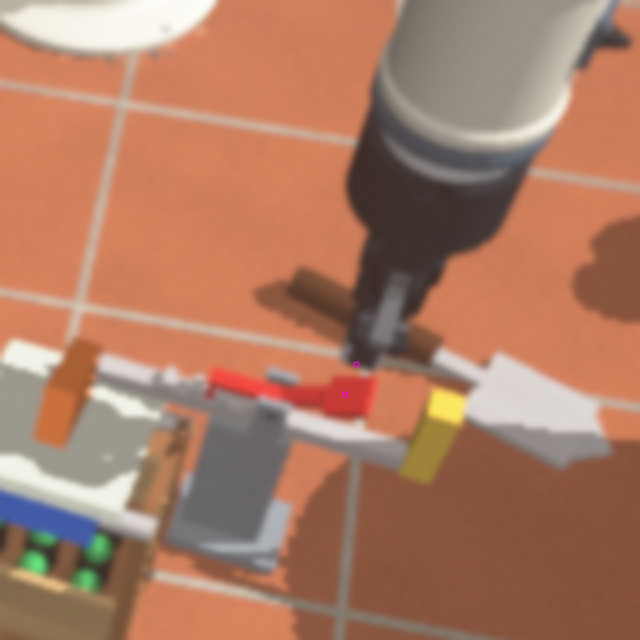

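Call:
play_rows --series '[[[0, 0, 0, 0], [0, 0.3, 0, 0], [0, 0.3, 0, 0], [0, 0.3, 0, 0], [0, 0.3, 0, 0], [0, 0.3, 0, 0], [0, 0.2, 0, 0], [0, 0.15, 0, 0], [0, 0.15, 0, 0], [0, 0.15, 0, 0], [0, 0.1, 0, 0], [0, 0, 0, 0]]]'

```text
t: 4.65
eef_pos: [510.8, 211.9, 151.6]
eef_rot: [0.468, -0.529, 0.529, -0.47]
contact_force: [-4.2, 1.6, 11.3]
opening: -0.3
```

```bash
python3 - <<'E'
from plan import *
im=grab_frame("scene");s=get_state();print(s['t'],s['eef_pos'],yaw(s),rk(s['eef_pos']),s['contact_force'],s['opening'])
crop("s",im,300,110,130,130,5,"pics/s2.png")
E
```

```text
4.7 [510.79027453 211.96281968 151.60214093] -96.90456678521527 [-42.85644381 147.32216214 151.60214093] [-4.42589223  0.45621505 10.60009783] 0.2756037924635073
```

View pics/s2.png

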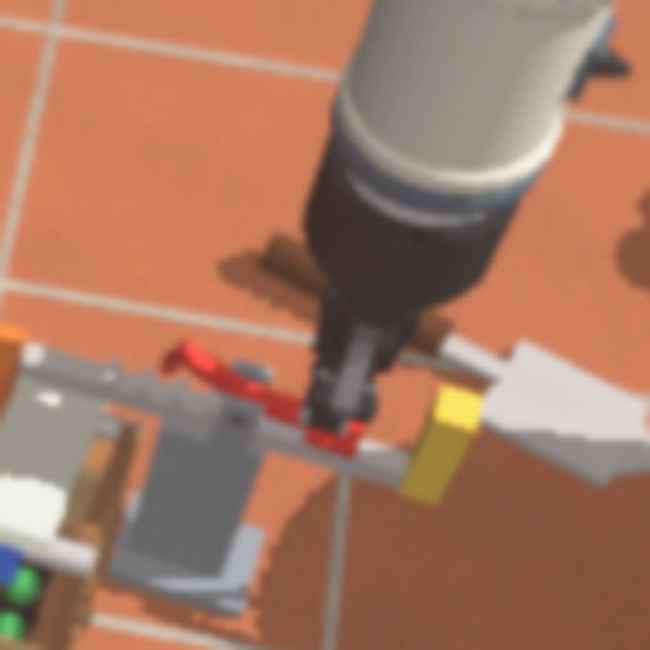

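Call:
play_rows --series '[[[0, -0.9, 0, 0], [0, -0.9, 0, 0], [0, -0.9, 0, 0], [-0.7, 0, 0, 0], [-0.7, 0, 0, 0], [-0.6, 0, 0, 0], [0, 0, 0, 0], [0, 0.7, 0, 0], [0, 0.7, 0, 0], [0, 0.7, 0, 0], [0, 0.6, 0, 0], [0, 0, 0, 0]]]' --fingers 0.6

```text
t: 5.7
eef_pos: [515.0, 260.0, 144.2]
eef_rot: [-0.472, 0.53, -0.529, 0.466]
contact_force: [-0.6, -0.5, -0.6]
opening: 51.0
```

Call:
play_rows --series '[[[0, 0, 0, 0], [0, 0, 0, 0], [0, 0, 0, 0], [0, 0, 0, 0]]]' --fingers 0 --newtons 40

```text
t: 6.03
eef_pos: [516.2, 261.5, 150.6]
eef_rot: [-0.469, 0.529, -0.529, 0.469]
contact_force: [-5.6, -0.6, 2.5]
opening: 17.8
```

```bash
python3 - <<'E'
from plan import *
im=grab_frame("scene");s=get_state();print(s['t'],s['eef_pos'],yaw(s),rk(s['eef_pos']),s['contact_force'],s['opening'])
crop("s",im,300,110,130,130,5,"pics/s3.png")
E
```

```text
6.0833 [516.21785157 261.46426495 150.65225811] -96.90298282921819 [-43.47349734 197.11644817 150.65225811] [-4.77638908 -0.71304131  1.85814866] 17.432328332944188
```

View pics/s3.png

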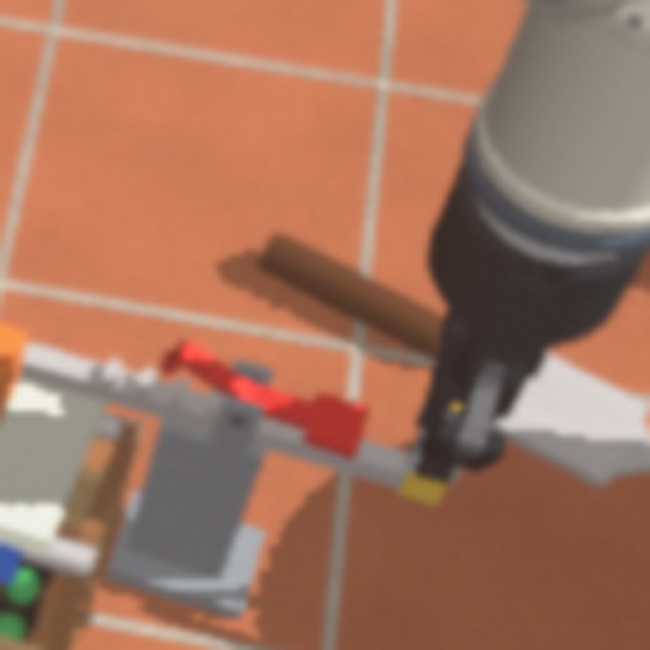

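Call:
play_rows --series '[[[-0.2, 0, 0, 0], [-0.4, 0, 0, 0], [-0.4, 0, 0, 0], [-0.4, 0, 0, 0], [-0.4, 0, 0, 0], [-0.4, 0, 0, 0], [-0.4, 0, 0, 0], [-0.4, 0, 0, 0], [-0.3, 0, 0, 0], [-0.16, 0, 0, 0], [0, 0, 0, 0], [0, 0, 0, 0]]]'

```text
t: 7.08
eef_pos: [526.9, 345.8, 150.5]
eef_rot: [0.469, -0.529, 0.53, -0.468]
contact_force: [-7.5, -8.6, 7.3]
opening: 17.3
```

```bash
python3 - <<'E'
from plan import *
im=grab_frame("scene");s=get_state();print(s['t'],s['eef_pos'],yaw(s),rk(s['eef_pos']),s['contact_force'],s['opening'])
crop("s",im,250,110,190,130,4,"pics/s4.png")
E
```

```text
7.1333 [526.87307031 345.79218493 150.43773765] -96.96901996882679 [-43.12598143 282.11415994 150.43773765] [-6.97806593 -9.62417592  6.96601402] 17.52865399154018
```

View pics/s4.png

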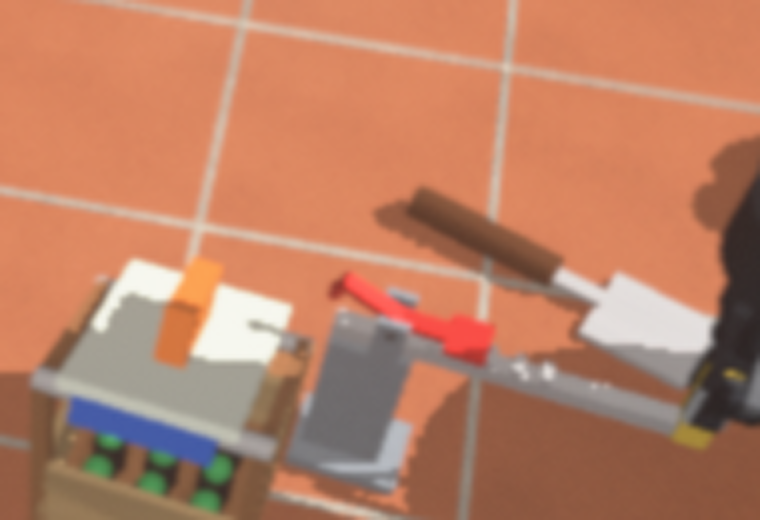

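Call:
play_rows --series '[[[0, 0, 0, 0], [0, 0, 0, 0], [0, 0, 0, 0], [0, -0.6, 0, 0], [0, -0.8, 0, 0], [0, -0.8, 0, 0], [0, -0.8, 0, 0], [0, 0, 0, 0], [0, 0, 0, 0]]]' --fingers 0.6

```text
t: 7.88
eef_pos: [527.8, 347.6, 225.4]
eef_rot: [0.468, -0.529, 0.529, -0.47]
contact_force: [-0.3, -0.5, -1.5]
opening: 51.7
```

```bash
python3 - <<'E'
from plan import *
s=get_state();print(s['t'],s['eef_pos'],yaw(s),rk(s['eef_pos']),s['contact_force'],s['opening'])
p,y=plan(s['eef_pos'],yaw(s),W((-37,130,225)),-52,10)
p,y=plan(p,y,W((-30,0,225)),-6.97,10)
E
```

```text
7.8833 [527.8214545  347.63483419 225.4264985 ] -96.9123906833153 [-42.40811464 284.05824228 225.4264985 ] [-0.29967875 -0.52909087 -1.51155431] 51.746676099115376
max [0.62 0.01 0.39 0.9 ] end [514.5 194.  224.9] -51.91
[[0.62, 0.0, 0.02, -0.9], [0.61, 0.0, -0.03, -0.9], [0.61, 0.01, -0.07, -0.9], [0.61, -0.0, -0.13, -0.9], [0.59, -0.0, -0.17, -0.9], [0.58, 0.0, -0.21, -0.9], [0.56, 0.0, -0.26, -0.9], [0.53, 0.0, -0.31, -0.9], [0.52, 0.01, -0.34, -0.9], [0.48, -0.0, -0.39, -0.9]]
max [0.39 0.   0.52 0.9 ] end [505.6  64.1 224.9] -6.91
[[0.39, -0.0, -0.35, -0.9], [0.36, -0.0, -0.37, -0.9], [0.32, -0.0, -0.41, -0.9], [0.3, -0.0, -0.43, -0.9], [0.26, -0.0, -0.45, -0.9], [0.22, -0.0, -0.47, -0.9], [0.19, -0.0, -0.48, -0.9], [0.15, -0.0, -0.5, -0.9], [0.11, -0.0, -0.51, -0.9], [0.06, -0.0, -0.52, -0.9]]
```

Call:
play_rows --series '[[[0.62, 0, 0.02, -0.9], [0.61, 0, -0.03, -0.9], [0.61, 0, -0.07, -0.9], [0.61, 0, -0.13, -0.9], [0.59, 0, -0.17, -0.9], [0.58, 0, -0.21, -0.9], [0.56, 0, -0.26, -0.9], [0.53, 0, -0.31, -0.9], [0.52, 0, -0.34, -0.9], [0.48, 0, -0.39, -0.9]]]'

```text
t: 8.72
eef_pos: [513.3, 192.6, 221.8]
eef_rot: [0.637, -0.309, 0.308, -0.636]
contact_force: [0.5, -0.0, -0.1]
opening: 51.3
```

Call:
play_rows --series '[[[0.39, 0, -0.35, -0.9], [0.36, 0, -0.37, -0.9], [0.32, 0, -0.41, -0.9], [0.3, 0, -0.43, -0.9], [0.26, 0, -0.45, -0.9], [0.22, 0, -0.47, -0.9], [0.19, 0, -0.48, -0.9], [0.15, 0, -0.5, -0.9], [0.11, 0, -0.51, -0.9], [0.06, 0, -0.52, -0.9], [0, 0, 0, 0], [0, 0, 0, 0]]]'

```text
t: 9.72
eef_pos: [504.5, 63.3, 222.5]
eef_rot: [-0.706, 0.044, -0.043, 0.706]
contact_force: [0.0, 1.3, -0.4]
opening: 51.5
```

```bash
python3 - <<'E'
from plan import *
im=grab_frame("scene");t=grab_frame("top");s=get_state();print(s['t'],s['eef_pos'],yaw(s),rk(s['eef_pos']),s['contact_force'],s['opening'],s['joints'])
crop("s",im,225,110,190,130,4,"pics/s5.png");crop("s",t,95,130,180,130,4,"pics/t5.png")
E
```

```text
9.8167 [504.66192873  64.09689294 223.03870429] -7.013792543536667 [-3.10033190e+01 -1.95268518e-01  2.23038704e+02] [-0.6276168   0.00833671 -0.07888155] 51.218328002738495 [ 5.91790328e-02 -1.55071092e-01  1.48626502e+00  4.13191964e-04
  1.81164115e+00 -1.38910510e+00]
```

View pics/s5.png

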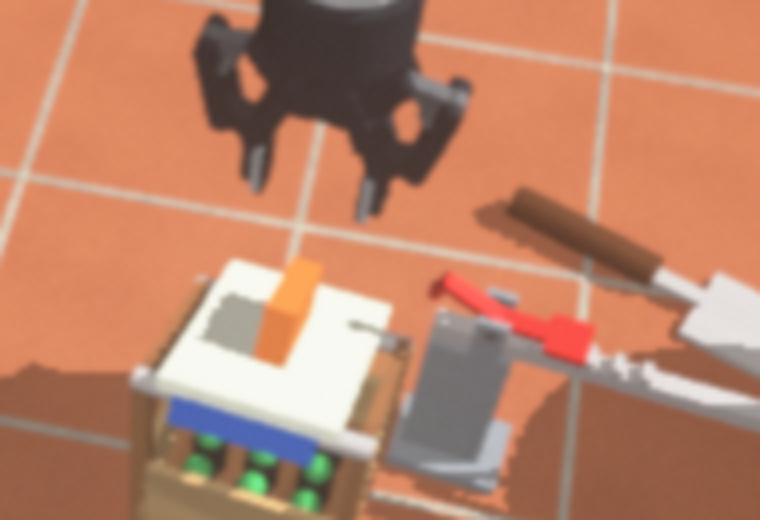

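View pics/t5.png

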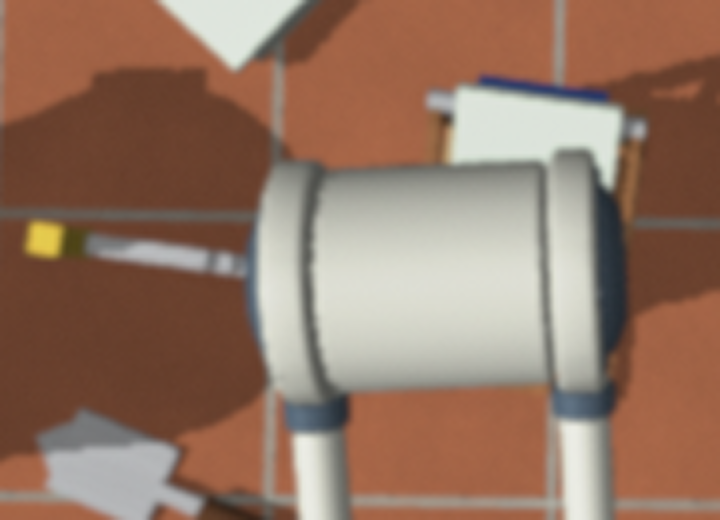

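Call:
play_rows --series '[[[0, 0.7, 0, 0], [0, 0.8, 0, 0], [0, 0.8, 0, 0], [0, 0.6, 0, 0], [0, 0.38, 0, 0], [0, 0, 0, 0], [0, 0, 0, 0]]]' --fingers 0.35 --newtons 20

```text
t: 10.4
eef_pos: [504.7, 64.0, 141.9]
eef_rot: [-0.706, 0.043, -0.042, 0.706]
contact_force: [-0.4, -1.1, 0.3]
opening: 30.0
```

Call:
play_rows --series '[[[0, 0, 0, 0], [0, 0, 0, 0], [0, 0, 0, 0], [0, 0, 0, 0]]]' --fingers 0.2 --newtons 20

```text
t: 10.73
eef_pos: [505.4, 63.9, 143.4]
eef_rot: [-0.706, 0.042, -0.043, 0.706]
contact_force: [0.5, 2.8, 3.7]
opening: 17.8
```

```bash
python3 - <<'E'
from plan import *
im=grab_frame("scene");s=get_state();print(s['t'],s['eef_pos'],yaw(s),rk(s['eef_pos']),s['contact_force'],s['ft_torque'],s['opening'])
crop("s",im,245,130,130,110,6,"pics/s6.png")
E
```

```text
10.7833 [505.3926576   63.90232763 143.39235455] -6.9098644606337345 [-30.25438509  -0.29975931 143.39235455] [0.33331537 2.08309201 4.19440188] [ 0.28004415 -0.03086461  0.02294257] 17.55317001534069
```

View pics/s6.png

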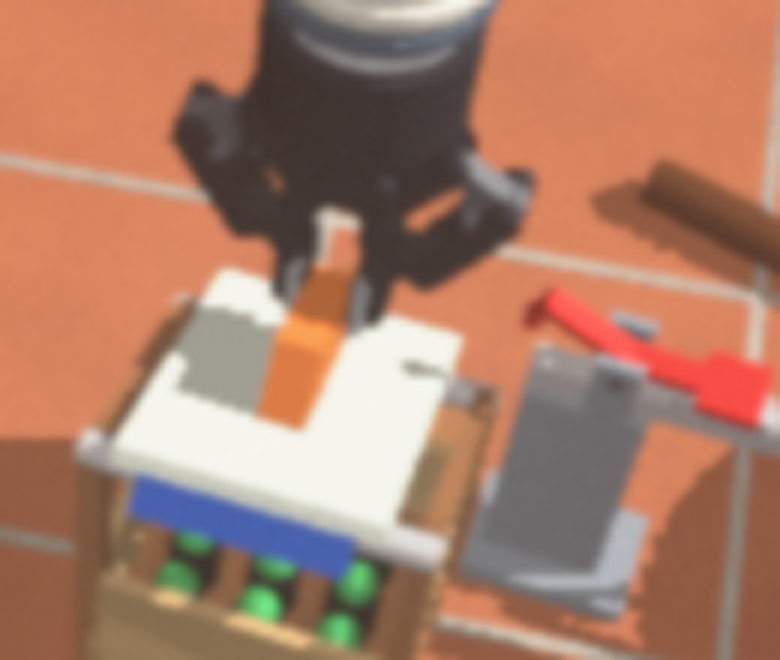

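Call:
play_rows --series '[[[0, -0.08, 0, 0], [0, -0.08, 0, 0], [0, -0.08, 0, 0], [0, -0.08, 0, 0], [0, 0, 0, 0], [0, 0, 0, 0]]]'

```text
t: 11.28
eef_pos: [504.7, 63.5, 149.9]
eef_rot: [0.706, -0.043, 0.043, -0.706]
contact_force: [0.5, 0.6, -3.2]
opening: 17.7
```

```bash
python3 - <<'E'
from plan import *
im=grab_frame("scene");s=get_state();print(s['t'],s['eef_pos'],yaw(s),rk(s['eef_pos']),s['contact_force'],s['ft_torque'],s['opening'])
crop("s",im,245,130,130,110,6,"pics/s7.png")
E
```

```text
11.3333 [504.68469261  63.49191874 149.79585999] -6.92689642414628 [-30.90733951  -0.79301421 149.79585999] [ 0.06104469  0.03724082 -2.01711723] [ 0.00022531  0.05107899 -0.01716619] 17.706981140742773
```

View pics/s7.png

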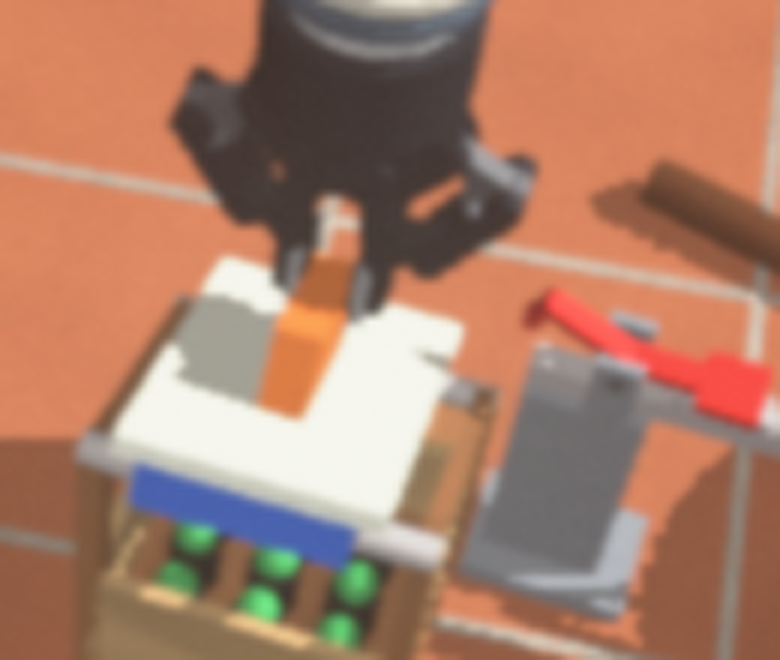

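```bash
cat > bl.py <<'E'
from plan import *
import sys
def blue(im):
    hsv=cv2.cvtColor(np.ascontiguousarray(im),cv2.COLOR_RGB2HSV)[190:270,250:340]
    m=(hsv[...,0]>105)&(hsv[...,0]<130)&(hsv[...,1]>120)
    ys,xs=np.nonzero(m);return xs.mean()+250,ys.mean()+190,len(xs),ys.min()+190,ys.max()+190
def status(fn=None):
    im=grab_frame("scene");s=get_state()
    print(round(s['t'],2),rk(s['eef_pos']).round(1),"F",s['contact_force'].round(2),"T",s['ft_torque'].round(3),"op",round(s['opening'],2),"blue",np.round(blue(im),2))
    if fn: crop("s",im,245,130,130,110,6,fn)
if __name__=="__main__":status(*sys.argv[1:])
E
python3 - <<'E'
from bl import *
a=cv2.imread("pics/scene0.png")[:,:,::-1];print(blue(a));np
E
python3 bl.py
```

```text
(np.float64(285.0247524752475), np.float64(217.490099009901), 202, np.int64(210), np.int64(225))
11.38 [-30.9  -0.8 149.8] F [ 0.41 -0.89 -2.19] T [ 0.006  0.097 -0.004] op 17.61 blue [284.96 215.86 204.   209.   223.  ]
```

Call:
play_rows --series '[[[0, 0, 0, 0], [0, 0, 0, 0]]]' --fingers 0.206

```text
t: 11.55
eef_pos: [504.7, 63.6, 149.9]
eef_rot: [0.706, -0.043, 0.043, -0.706]
contact_force: [0.3, -0.2, -2.0]
opening: 17.6
```

```bash
python3 bl.py
```

```text
11.6 [-30.9  -0.7 149.9] F [-0.24 -0.54 -2.99] T [0.019 0.07  0.002] op 17.4 blue [284.99 215.9  202.   209.   223.  ]
```

Call:
play_rows --series '[[[0, 0, 0, 0], [0, 0, 0, 0]]]' --fingers 0.208

```text
t: 11.77
eef_pos: [504.8, 63.6, 150.0]
eef_rot: [-0.706, 0.043, -0.043, 0.706]
contact_force: [0.5, -0.1, -1.7]
opening: 17.8
```

```bash
python3 bl.py
```

```text
11.82 [-30.8  -0.7 150. ] F [-0.82 -0.14 -2.15] T [-0.004  0.119 -0.017] op 18.05 blue [284.73 216.13 196.   209.   223.  ]
```

Call:
play_rows --series '[[[0, 0, 0, 0], [0, 0, 0, 0]]]' --fingers 0.21

```text
t: 11.98
eef_pos: [504.8, 63.6, 150.2]
eef_rot: [-0.706, 0.043, -0.043, 0.706]
contact_force: [-0.3, -0.5, -1.6]
opening: 18.0
```

```bash
python3 bl.py
```

```text
12.03 [-30.8  -0.7 150.2] F [ 0.35  0.2  -0.97] T [0.033 0.092 0.024] op 17.83 blue [284.45 217.8  185.   211.   225.  ]
```

Call:
play_rows --series '[[[0, 0, 0, 0], [0, 0, 0, 0]]]' --fingers 0.212

```text
t: 12.2
eef_pos: [505.1, 63.6, 150.5]
eef_rot: [-0.706, 0.042, -0.043, 0.706]
contact_force: [0.2, 0.5, 0.9]
opening: 18.2
```

```bash
python3 bl.py pics/s8.png
```

```text
12.25 [-30.5  -0.6 150.5] F [0.25 0.77 0.19] T [-0.02   0.009 -0.028] op 18.13 blue [284.46 217.32 204.   210.   225.  ]
```

View pics/s8.png

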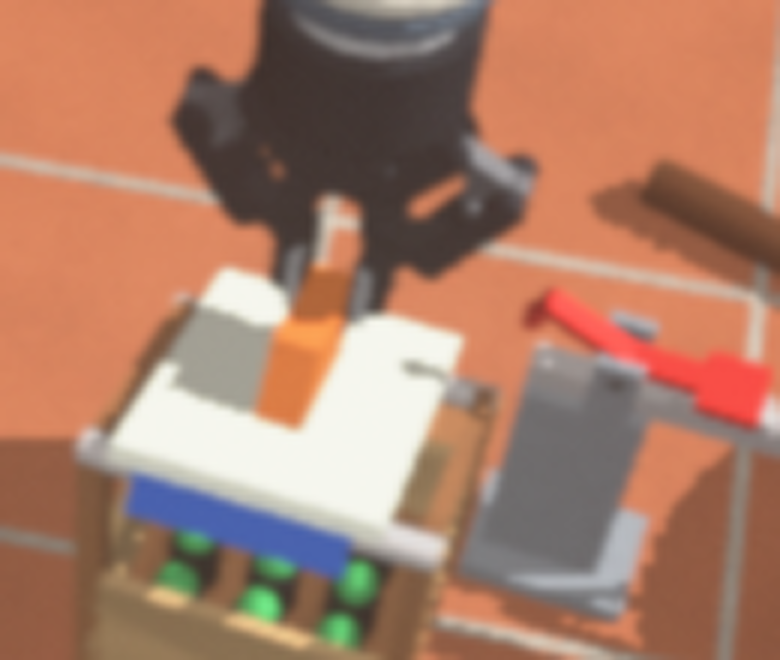

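Call:
play_rows --series '[[[0, 0.15, 0, 0], [0, 0.15, 0, 0], [0, 0, 0, 0]]]' --fingers 0.25

```text
t: 12.5
eef_pos: [504.4, 63.5, 141.4]
eef_rot: [0.706, -0.043, 0.042, -0.706]
contact_force: [-0.2, 0.1, -0.5]
opening: 21.3
```

Call:
play_rows --series '[[[0, 0, 0, 0], [0, 0, 0, 0], [0, 0, 0, 0]]]' --fingers 0.2

```text
t: 12.75
eef_pos: [504.5, 63.6, 142.1]
eef_rot: [0.706, -0.043, 0.042, -0.706]
contact_force: [-0.3, 0.5, -2.5]
opening: 17.7
```

```bash
python3 bl.py
```

```text
12.8 [-31.   -0.7 142.1] F [ 0.26  0.12 -2.45] T [0.011 0.107 0.014] op 17.22 blue [284.45 217.3  205.   210.   225.  ]
```

Call:
play_rows --series '[[[0, 0, 0, 0], [0, -0.1, 0, 0], [0, -0.1, 0, 0], [0, -0.1, 0, 0], [0, -0.1, 0, 0], [0, 0, 0, 0], [0, 0, 0, 0]]]' --fingers 0.209

```text
t: 13.38
eef_pos: [505.1, 63.6, 153.1]
eef_rot: [-0.706, 0.042, -0.043, 0.706]
contact_force: [0.9, 0.2, -0.8]
opening: 18.0
```

```bash
python3 bl.py pics/s9.png
```

```text
13.43 [-30.5  -0.7 152.9] F [ 0.    0.58 -0.58] T [-0.028 -0.101 -0.011] op 17.71 blue [284.52 218.31 177.   211.   225.  ]
```

View pics/s9.png

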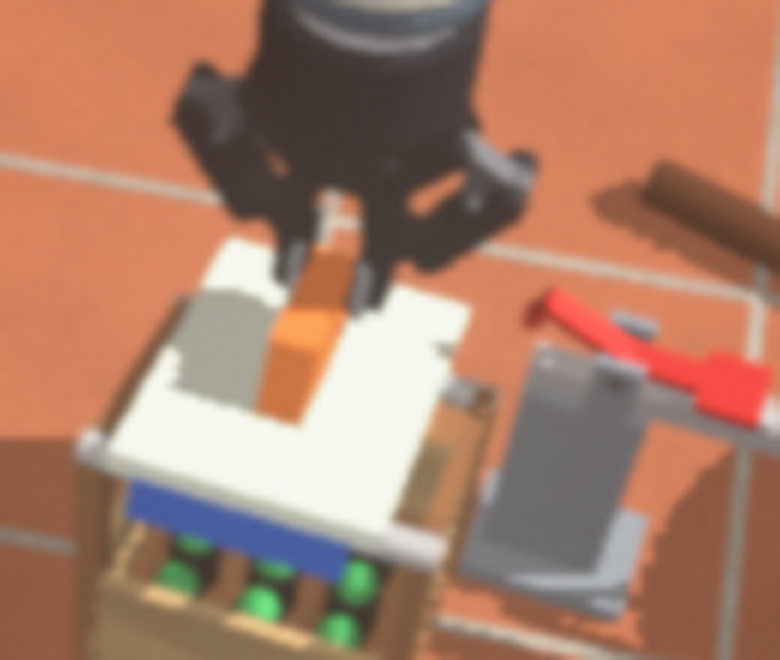

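Call:
play_rows --series '[[[0, -0.08, 0, 0], [0.01, -0.08, 0, 0], [0.01, -0.08, 0, 0], [0.01, -0.08, 0, 0], [0.01, -0.08, 0, 0], [0, 0, 0, 0]]]'

```text
t: 13.93
eef_pos: [506.0, 63.4, 163.1]
eef_rot: [-0.706, 0.042, -0.043, 0.706]
contact_force: [0.2, -0.0, -1.3]
opening: 17.9
```

```bash
python3 bl.py pics/s10.png
```

```text
13.98 [-29.6  -0.7 162.9] F [-0.92  0.98 -1.47] T [-0.029  0.004  0.012] op 17.74 blue [284.5  218.86 147.   212.   225.  ]
```

View pics/s10.png

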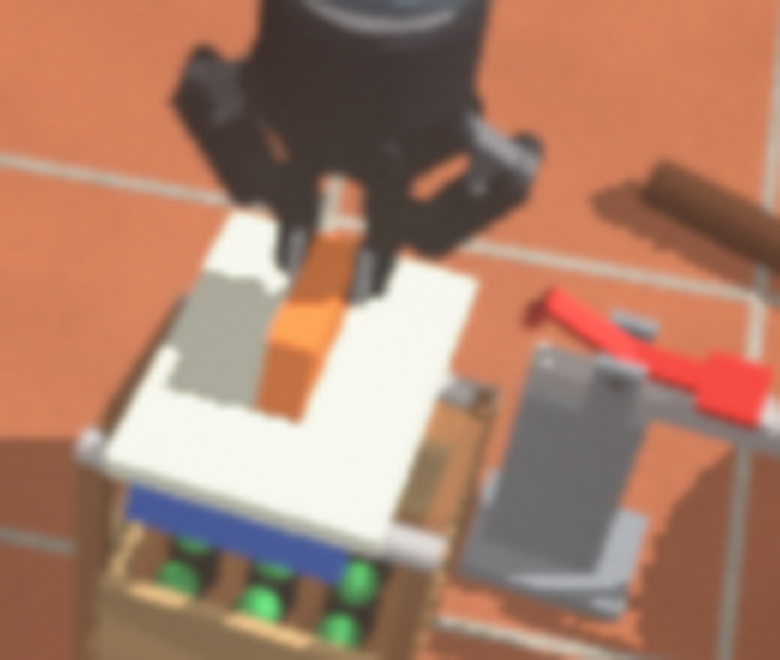

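Call:
play_rows --series '[[[0.01, -0.08, 0, 0], [0.01, -0.08, 0, 0], [0.02, -0.08, 0, 0], [0.02, -0.08, 0, 0], [0.02, -0.08, 0, 0], [0.02, -0.08, 0, 0], [0.02, -0.08, 0, 0], [0, 0, 0, 0]]]'

```text
t: 14.65
eef_pos: [509.0, 63.1, 177.1]
eef_rot: [-0.706, 0.042, -0.043, 0.706]
contact_force: [0.0, 0.2, -1.3]
opening: 17.8
```

```bash
python3 bl.py pics/s11.png
```

```text
14.7 [-26.6  -0.7 176.9] F [-0.13 -0.07 -1.05] T [-0.039  0.001  0.022] op 17.72 blue [283.88 219.52 102.   214.   225.  ]
```

View pics/s11.png

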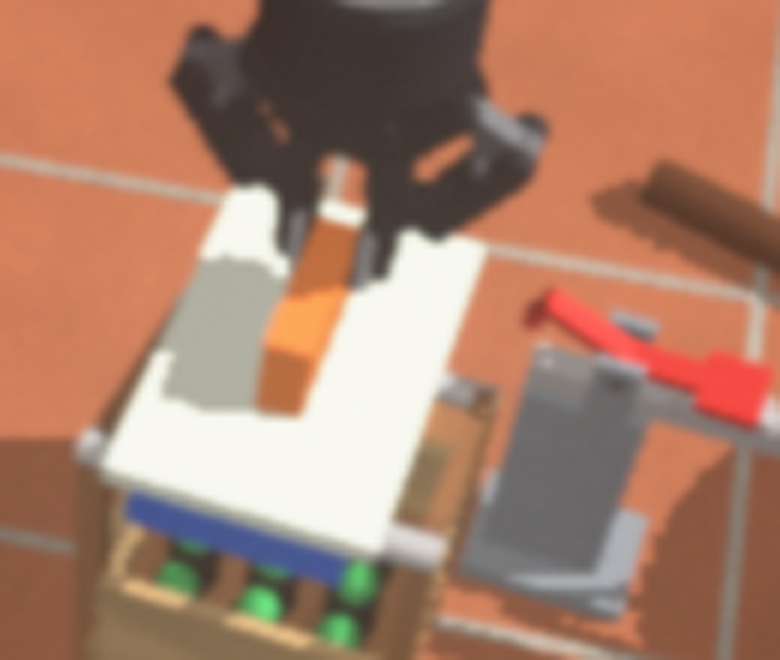

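```bash
cat >> plan.py <<'E'
def cov(p,sl,nib=(75,0,165)):
    R=Rot.from_euler('y',-sl).as_matrix(); return W(np.array(nib)+R@(np.array(p,float)-[60,0,-7]))
E
python3 - <<'E'
from plan import *
for sl in (.25,.15,.1,.05,0):
    q=proj("scene",[cov(p,sl) for p in((-85,-50,8),(-85,50,8),(77,50,8),(77,-50,8),(30,9,42))])
    print(sl,((q-[245,130]+.5)*6-.5).round().tolist())
E
```

```text
0.25 [[240.0, 201.0], [485.0, 271.0], [384.0, 547.0], [109.0, 463.0], [320.0, 357.0]]
0.15 [[243.0, 176.0], [491.0, 246.0], [382.0, 554.0], [107.0, 469.0], [318.0, 360.0]]
0.1 [[244.0, 164.0], [494.0, 234.0], [381.0, 557.0], [107.0, 472.0], [316.0, 362.0]]
0.05 [[245.0, 152.0], [496.0, 223.0], [380.0, 560.0], [106.0, 475.0], [315.0, 364.0]]
0 [[246.0, 141.0], [499.0, 212.0], [379.0, 563.0], [105.0, 478.0], [313.0, 367.0]]
```

Call:
play_rows --series '[[[0.02, -0.08, 0, 0], [0.03, -0.08, 0, 0], [0.03, -0.08, 0, 0], [0.03, -0.08, 0, 0], [0.03, -0.08, 0, 0], [0.03, -0.08, 0, 0], [0.03, -0.08, 0, 0], [0, 0, 0, 0]]]'

```text
t: 15.37
eef_pos: [514.0, 62.4, 191.1]
eef_rot: [-0.706, 0.042, -0.043, 0.706]
contact_force: [0.7, 0.1, -1.2]
opening: 17.9
```

```bash
python3 bl.py pics/s12.png
```

```text
15.42 [-21.6  -0.7 190.9] F [-0.56  0.55 -2.02] T [-0.025 -0.015  0.008] op 17.96 blue [270.5 216.    2.  216.  216. ]
```

View pics/s12.png

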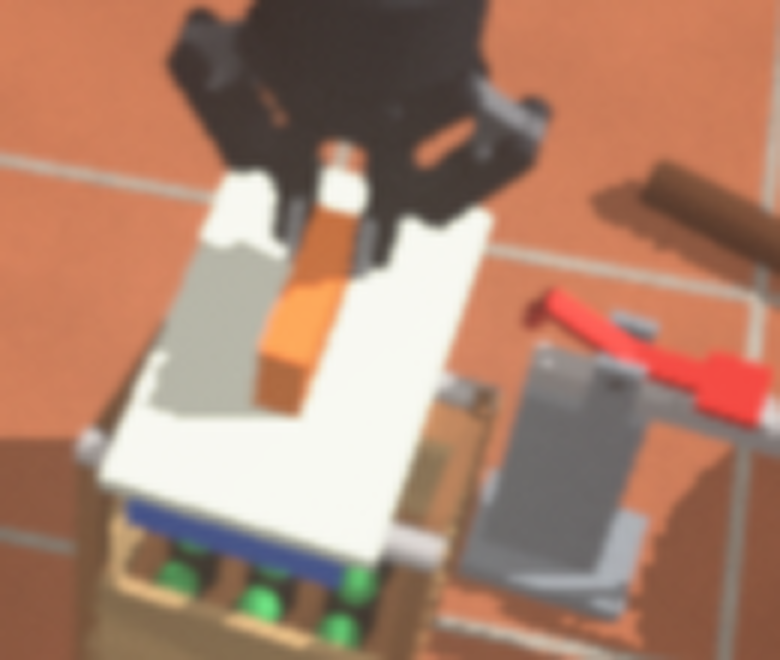

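Call:
play_rows --series '[[[0, 0, 0, 0], [0, 0, 0, 0], [0, 0, 0, 0], [0, 0, 0, 0]]]' --fingers 0.1 --newtons 100

```text
t: 15.75
eef_pos: [513.9, 62.5, 190.8]
eef_rot: [-0.706, 0.042, -0.043, 0.706]
contact_force: [-0.6, -0.5, 0.1]
opening: 15.9
```

```bash
python3 bl.py pics/s13.png
```

```text
15.8 [-21.7  -0.7 190.8] F [-0.87  0.15  0.32] T [-0.067 -0.192  0.021] op 15.53 blue [271.67 216.33   3.   215.   218.  ]
```

View pics/s13.png

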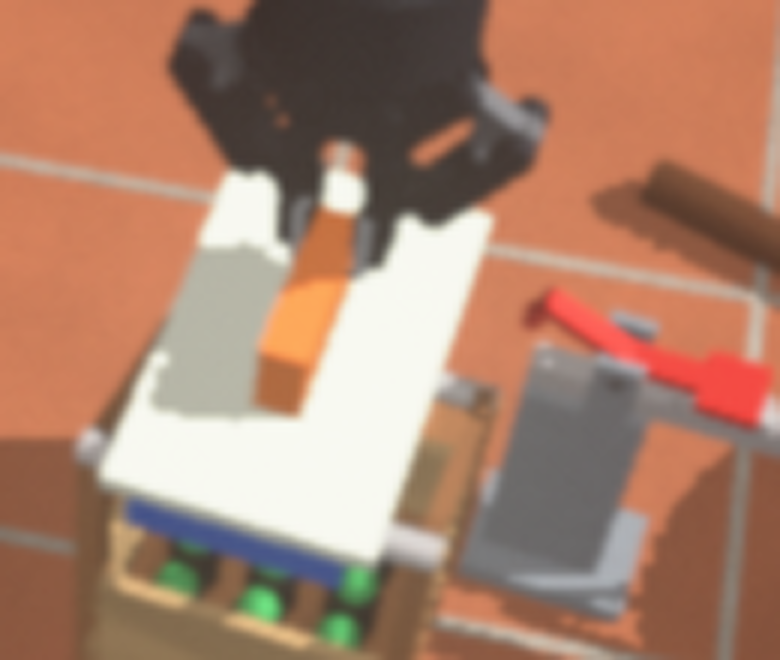

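Call:
play_rows --series '[[[0, -0.1, 0, 0], [0, -0.2, 0, 0], [0, -0.3, 0, 0], [0, -0.4, 0, 0], [0, -0.4, 0, 0], [0, -0.4, 0, 0], [0, -0.4, 0, 0], [0, -0.4, 0, 0], [0, -0.2, 0, 0], [0, 0, 0, 0], [0, 0, 0, 0]]]'

```text
t: 16.72
eef_pos: [513.9, 62.5, 260.8]
eef_rot: [-0.706, 0.043, -0.043, 0.706]
contact_force: [0.3, -0.1, -2.6]
opening: 15.5
```

```bash
python3 - <<'E'
from bl import *
im=grab_frame("scene");s=get_state();print(s['t'],s['eef_pos'],yaw(s),s['contact_force'],s['opening'])
crop("s",im,225,80,190,150,4,"pics/s14.png")
print(ray("top",(300,125),0),ray("top",(368,130),0))
p,y=plan(s['eef_pos'],yaw(s),(500,-100,262),-2,11)
p,y=plan(p,y,(477.6,-277.3,262),2.8,11)
E
```

```text
16.7667 [513.6550935   62.50270969 260.09852073] -6.916873348174729 [-0.8802769   0.38371573 -1.64970225] 15.499597294398615
[ 726.17070301 -139.47111526    0.        ] [ 7.14919275e+02 -3.35726977e+02  2.27373675e-13]
max [0.03 0.01 0.6  0.09] end [ 499.9 -100.   262.1] -1.97
[[0.02, -0.01, -0.59, -0.09], [0.02, -0.0, -0.6, -0.09], [0.01, -0.01, -0.59, -0.09], [0.01, -0.01, -0.59, -0.09], [0.0, -0.0, -0.59, -0.09], [0.0, -0.01, -0.6, -0.09], [-0.0, -0.01, -0.59, -0.09], [-0.02, -0.01, -0.59, -0.09], [-0.01, -0.0, -0.6, -0.09], [-0.02, -0.01, -0.59, -0.09], [-0.03, -0.01, -0.59, -0.09]]
max [0.11 0.   0.65 0.09] end [ 477.5 -277.4  262.1] 2.98
[[-0.06, 0.0, -0.65, -0.09], [-0.06, 0.0, -0.64, -0.09], [-0.07, 0.0, -0.65, -0.09], [-0.08, 0.0, -0.65, -0.09], [-0.08, 0.0, -0.64, -0.09], [-0.08, 0.0, -0.65, -0.09], [-0.09, 0.0, -0.64, -0.09], [-0.09, 0.0, -0.64, -0.09], [-0.1, 0.0, -0.64, -0.09], [-0.11, 0.0, -0.65, -0.09], [-0.11, 0.0, -0.64, -0.09]]
```

View pics/s14.png

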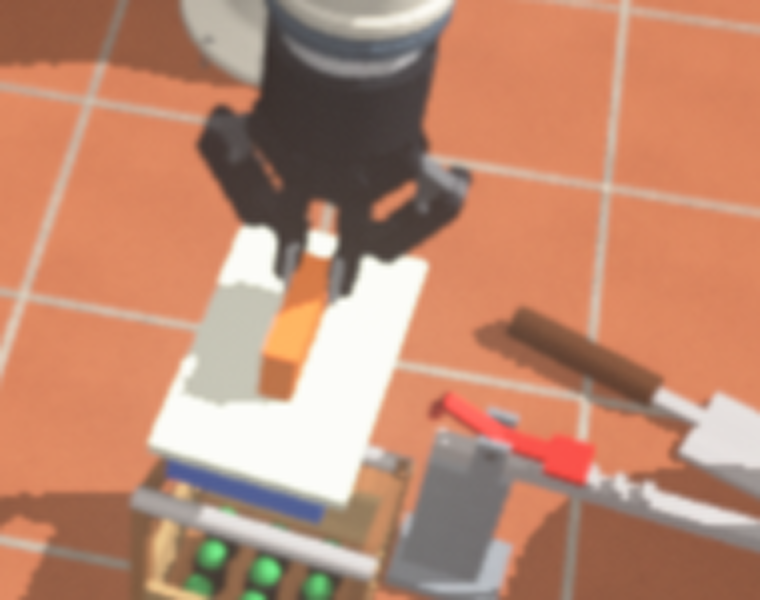

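Call:
play_rows --series '[[[0.02, 0, -0.3, -0.09], [0.02, 0, -0.55, -0.09], [0.01, 0, -0.6, -0.09], [0.01, 0, -0.63, -0.09], [0, 0, -0.63, -0.09], [0, 0, -0.63, -0.09], [0, 0, -0.63, -0.09], [-0.02, 0, -0.63, -0.09], [-0.02, 0, -0.63, -0.09], [-0.02, 0, -0.63, -0.09], [-0.03, 0, -0.63, -0.09]]]'

```text
t: 17.68
eef_pos: [499.6, -100.5, 259.7]
eef_rot: [-0.707, 0.012, -0.012, 0.707]
contact_force: [0.8, 0.1, -1.9]
opening: 15.6
```

Call:
play_rows --series '[[[-0.06, 0, -0.65, -0.09], [-0.06, 0, -0.65, -0.09], [-0.07, 0, -0.65, -0.09], [-0.08, 0, -0.65, -0.09], [-0.08, 0, -0.65, -0.09], [-0.08, 0, -0.65, -0.09], [-0.09, 0, -0.65, -0.09], [-0.09, 0, -0.65, -0.09], [-0.1, 0, -0.65, -0.09], [-0.11, 0, -0.6, -0.09], [-0.1, 0, -0.4, -0.09], [0, 0, 0, 0]]]'

```text
t: 18.68
eef_pos: [476.6, -272.8, 259.3]
eef_rot: [-0.707, -0.017, 0.018, 0.707]
contact_force: [0.3, -0.5, -2.5]
opening: 15.9
```

Call:
play_rows --series '[[[0, 0.2, 0, 0], [0, 0.5, 0, 0], [0, 0.7, 0, 0], [0, 0.8, 0, 0], [0, 0.8, 0, 0], [0, 0.8, 0, 0], [0, 0.7, 0, 0], [0, 0.6, 0, 0], [0, 0.4, 0, 0], [0, 0.2, 0, 0], [0, 0, 0, 0]]]'

```text
t: 19.6
eef_pos: [477.2, -269.8, 116.5]
eef_rot: [-0.706, -0.018, 0.019, 0.707]
contact_force: [-0.5, 0.0, -2.4]
opening: 16.0
```

```bash
python3 - <<'E'
from plan import *
im=grab_frame("scene");t=grab_frame("top");s=get_state();print(s['t'],s['eef_pos'],yaw(s),s['contact_force'],s['opening'])
crop("s",im,90,90,190,150,4,"pics/s15.png");crop("s",t,280,90,150,150,4,"pics/t15.png")
E
```

```text
19.7 [ 478.05751205 -270.59811798  118.81468708] 2.998140797046535 [ 0.1393049  -1.14794356 -2.41238387] 15.49762007563123
```

View pics/s15.png

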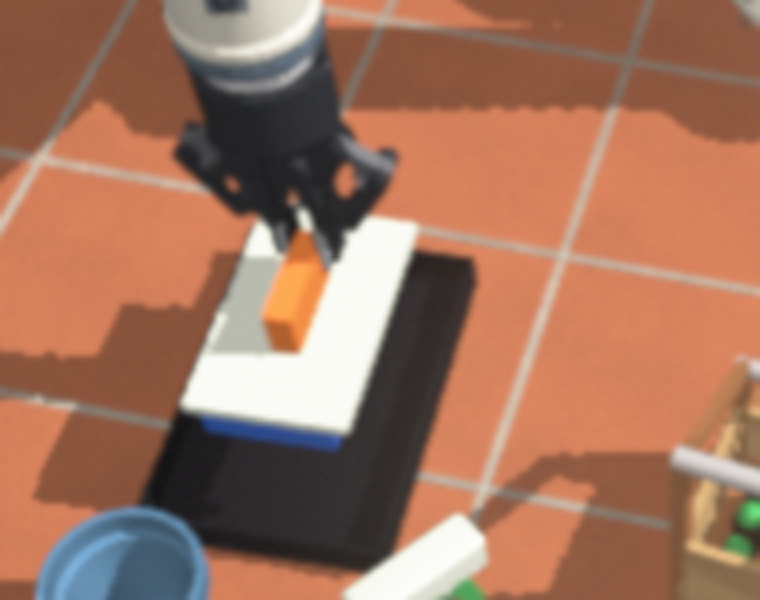

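View pics/t15.png

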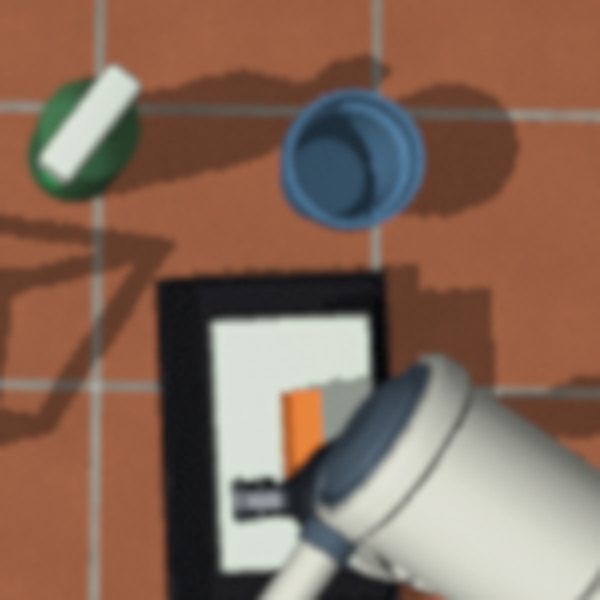

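```bash
python3 - <<'E'
from plan import *
T=lambda x,y:np.array(((x+.5)/4+280-.5,(y+.5)/4+90-.5));S=lambda x,y:np.array(((x+.5)/4+90-.5,(y+.5)/4+90-.5))
obs=[("top",(77,50,8),T(210,320)),("top",(77,-50,8),T(370,314)),("top",(-85,50,8),T(222,574)),
("scene",(77,-50,8),S(182,408)),("scene",(77,50,8),S(351,431)),("scene",(-85,50,8),S(418,225))]
def f(p): 
    R=Rot.from_euler('zy',[p[3],-p[4]]).as_matrix()
    return np.ravel([proj(n,p[:3]+R@np.array(q,float))[0]-u for n,q,u in obs])
r=least_squares(f,[510,-272,100,.05,0],x_scale=[10,10,10,.1,.1]);print(r.x.round(3),r.fun.round(1))
c=r.x[:3]+Rot.from_euler('zy',[r.x[3],-r.x[4]]).apply([-4,0,0]);print("centre",c, "tray 510.2 -275.7")
E
```

```text
[ 5.14918e+02 -2.68132e+02  9.65200e+01  5.60000e-02  1.40000e-02] [ 0.1  0.5 -1.8  0.4 -0.1 -1.   0.1 -0.4 -1.2 -0.2 -0.5 -0. ]
centre [ 510.92518304 -268.35746089   96.46485747] tray 510.2 -275.7
```

Call:
play_rows --series '[[[0, 0.2, -0.14, 0], [0, 0.4, -0.15, 0], [0, 0.5, 0, 0], [0, 0.5, 0, 0], [0, 0.5, 0, 0], [0, 0.3, 0, 0], [0, 0.2, 0, 0], [0, 0, 0, 0]]]'

```text
t: 20.37
eef_pos: [477.3, -277.3, 51.0]
eef_rot: [-0.706, -0.018, 0.019, 0.708]
contact_force: [-0.8, -0.1, -2.4]
opening: 15.5
```

Call:
play_rows --series '[[[0, 0.06, 0, 0], [0, 0.06, 0, 0], [0, 0.06, 0, 0], [0, 0.06, 0, 0], [0, 0.06, 0, 0], [0, 0, 0, 0]]]'

```text
t: 20.87
eef_pos: [478.0, -277.9, 45.3]
eef_rot: [-0.707, -0.018, 0.018, 0.707]
contact_force: [-0.3, 0.1, -4.0]
opening: 15.7
```

```bash
python3 - <<'E'
from plan import *
im=grab_frame("scene");s=get_state();print(s['t'],s['eef_pos'],yaw(s),s['contact_force'],s['ft_torque'],s['opening'])
crop("s",im,90,110,130,130,5,"pics/s16.png")
E
```

```text
20.9167 [ 478.06666621 -277.85748775   45.46041712] 2.979857891802154 [-0.25670389  1.15112986 -2.52253159] [-0.02122236  0.04191688 -0.00805746] 15.635965328379221
```

View pics/s16.png

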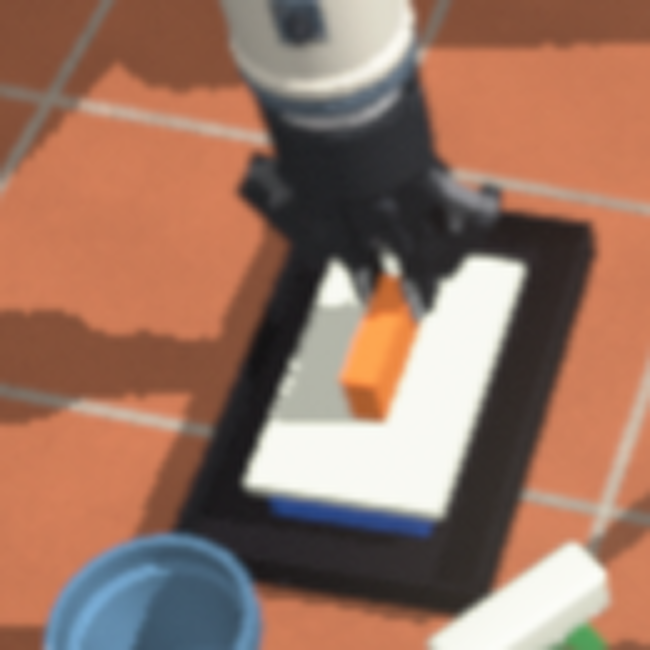

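Call:
play_rows --series '[[[0, 0.04, 0, 0], [0, 0.04, 0, 0], [0, 0.04, 0, 0], [0, 0.04, 0, 0], [0, 0, 0, 0]]]'

```text
t: 21.33
eef_pos: [478.9, -278.0, 43.2]
eef_rot: [0.707, 0.019, -0.018, -0.707]
contact_force: [-0.0, 2.4, 6.4]
opening: 15.6
```

```bash
python3 bl.py
```

```text
bl.py:6: RuntimeWarning: Mean of empty slice.
  ys,xs=np.nonzero(m);return xs.mean()+250,ys.mean()+190,len(xs),ys.min()+190,ys.max()+190
  ret = ret.dtype.type(ret / rcount)
Traceback (most recent call last):
  File "bl.py", line 11, in <module>
    if __name__=="__main__":status(*sys.argv[1:])
                            ~~~~~~^^^^^^^^^^^^^^^
  File "bl.py", line 9, in status
    print(round(s['t'],2),rk(s['eef_pos']).round(1),"F",s['contact_force'].round(2),"T",s['ft_torque'].round(3),"op",round(s['opening'],2),"blue",np.round(blue(im),2))
                                                                                                                                                           ~~~~^^^^
  File "bl.py", line 6, in blue
    ys,xs=np.nonzero(m);return xs.mean()+250,ys.mean()+190,len(xs),ys.min()+190,ys.max()+190
                                                                   ~~~~~~^^
ValueError: zero-size array to reduction operation minimum which has no identity
```

Call:
play_rows --series '[[[0, 0, 0, 0], [0, 0, 0, 0], [0, 0, 0, 0]]]' --fingers 0.208 --newtons 20

```text
t: 21.63
eef_pos: [478.8, -278.1, 42.8]
eef_rot: [0.707, 0.019, -0.018, -0.707]
contact_force: [-0.4, 1.7, 5.6]
opening: 17.8
```

Call:
play_rows --series '[[[0, 0.02, 0, 0], [0, 0.02, 0, 0], [0, 0, 0, 0], [0, 0, 0, 0]]]' --fingers 0.211

```text
t: 21.97
eef_pos: [477.9, -278.1, 40.1]
eef_rot: [0.707, 0.018, -0.018, -0.707]
contact_force: [0.1, -1.0, 0.1]
opening: 18.0
```

```bash
python3 - <<'E'
from plan import *
im=grab_frame("scene");s=get_state();print(s['t'],s['eef_pos'],s['contact_force'],s['opening'])
crop("s",im,90,110,130,130,5,"pics/s17.png")
E
```

```text
22.0167 [ 477.86279709 -278.05505169   40.06943451] [-0.54158505 -2.51006967 -0.50324639] 18.169377883468368
```

View pics/s17.png

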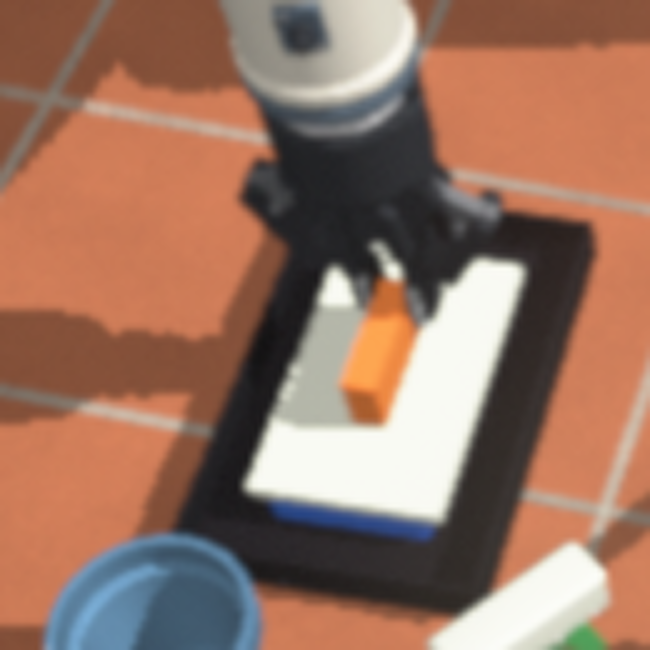

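Resting flat. Open, then rise straight up.

Call:
play_rows --series '[[[0, 0, 0, 0], [0, 0, 0, 0], [0, 0, 0, 0], [0, -0.1, 0, 0], [0, -0.3, 0, 0], [0, -0.7, 0, 0], [0, -0.8, 0, 0], [0, -0.8, 0, 0], [0, -0.8, 0, 0], [0, -0.8, 0, 0], [0, -0.8, 0, 0], [0, -0.5, 0, 0]]]' --fingers 0.4

```text
t: 23.02
eef_pos: [478.6, -278.2, 184.0]
eef_rot: [0.708, 0.02, -0.017, -0.706]
contact_force: [0.4, 0.2, 0.5]
opening: 34.2
```

Call:
play_rows --series '[[[-0.6, -0.3, 0, 0], [-0.6, -0.3, 0, 0], [-0.6, -0.3, 0, 0], [-0.6, -0.3, 0, 0], [-0.6, 0, 0, 0], [-0.6, 0, 0, 0], [0, 0, 0, 0], [0, 0, 0, 0]]]'

```text
t: 23.68
eef_pos: [388.1, -282.7, 211.0]
eef_rot: [0.707, 0.018, -0.018, -0.707]
contact_force: [-0.1, 0.4, -0.8]
opening: 34.2
```

```bash
python3 - <<'E'
from plan import *
im=grab_frame("scene");t=grab_frame("top");s=get_state();print(s['t'],s['eef_pos'],s['contact_force'],s['opening'],s['qd'].round(3))
cv2.imwrite("pics/s18.png",im[:,:,::-1]);cv2.imwrite("pics/t18.png",t[:,:,::-1])
crop("s",im,90,110,130,130,5,"pics/s18c.png")
E
```

```text
23.7833 [ 388.70845441 -282.51665573  210.53136094] [ 0.24411071 -0.01348734 -0.34470668] 34.478086437331 [ 0.007  0.012 -0.002 -0.002  0.001  0.   ]
```

View pics/s18.png

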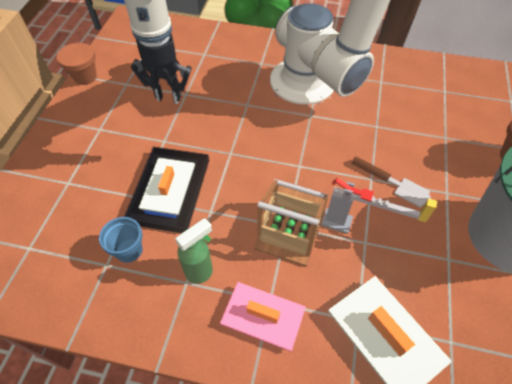

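View pics/t18.png

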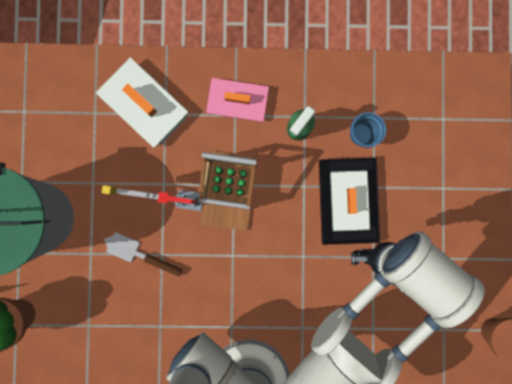

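View pics/s18c.png

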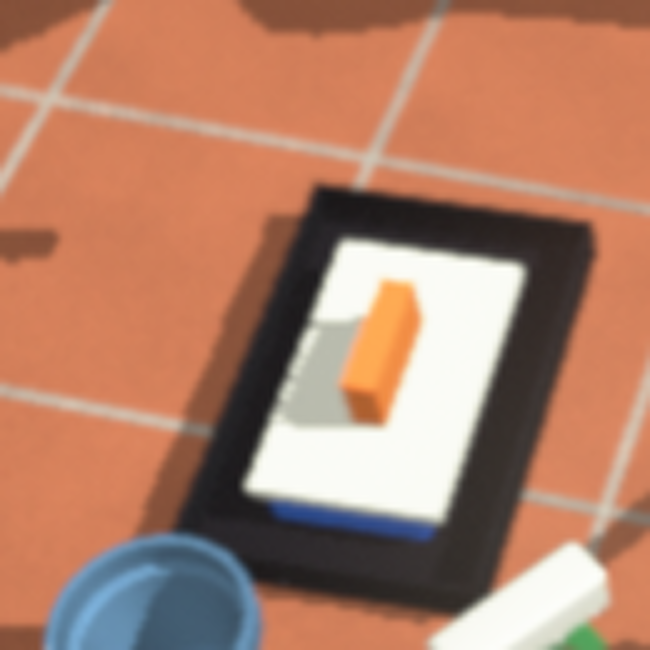

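The cover lies flat and right way up in the tray at about (350,200) in the top picture. The knob is drawn out at (106,190), and the pot, spray bottle and trowel look unmoved.

```bash
python3 -c "
from bench import order
print(order.finish_job())"
```

```text
the job is handed in; nothing more can be done
None
```

The cover is lying flat and right way up on the floor of the seed tray, and I handed the job in at about 24 s of the 54 s allowed.

**What I did**
- **Pawl:** I pressed the tail down to its stop, at about 11 N, and the nose stayed up afterwards.
- **Bar:** I drew it out by the knob about 85 mm, to its stop.
- **Cover:** I pinched the low end of the rib with a very light grip, so the cover could turn in the fingers. I swung it up about the ledge rod to about 0.02 rad from level, with the nib still hooked. Then I gripped harder, lifted the nib straight off the rod, carried the cover to the tray, lowered it to the floor and let go.

**Last checks**
- The arm stands about 210 mm up, touching nothing.
- The bar is still drawn, and the pot, spray bottle, trowel and look-alike panels look unmoved.

**What went wrong on the way**
- On the first try the 20 N grip carried the cover up about 8 mm without turning it, so the nib rose slightly off the rod while staying behind it.
- Easing that grip let the cover slip back onto its rods. I gripped it again more lightly and the swing then worked with the nib on the rod.
- The cover first touched the tray at one end. Easing the grip settled the other end down by about 2 mm.

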